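# Fold down the flags along the vial rack

## Task

The run is finished: starting at the yellow-striped end of the curved sample rack, run a fingertip lightly along the row of red flags, so that all five fold down flat, one after another in their order. Do not lift or shove the rack, and leave the vials in it and the things around it alone.

Things in the scene. Friction and masses are not known exactly. Their poses are not given: they have to be found in the camera images.
- rack: White arc-shaped loose sample rack, 1.5 kg. Origin: underside, under the middle of the row of flags; z up, x away from the arc's centre, y along the row from the yellow-striped end to the plain end. Flat deck 24 mm above the bench, from 21 mm inside to 63 mm outside the row. Blue collars 33 mm wide, 10 mm high stand on it, centred 43 mm outside the row; three hold vials.
- arc_centre (a point): Centre of the arc, on the bench 160 mm from the rack's origin along rack -x. The row of flag hinges is a level arc of radius 160 mm about it, angles counted from rack +x towards +y; the deck spans -0.84 to 0.84 rad.
- stripe (a point): Yellow stripe on the deck at the end before the first flag: its middle, on the deck top, at arc angle -0.785 rad, 21 mm outside the row; the stripe is 80 mm long across the row, 16 mm wide.
- flag0 (a joint): Flag 0 of the row (the first, next to the yellow stripe): a red plate 30 mm tall, 16 mm wide across the row, 3 mm thick, hinged at its foot. 0 rad = upright, 1.55 = lying flat on the deck, folded along the row away from the yellow end (it folds only that way; starts at 0 to 0.25). Light friction (0.008 N m) keeps it wherever it is left.
- flag1 (a joint): Flag 1 of the row (counted from the yellow stripe): a red plate 30 mm tall, 16 mm wide across the row, 3 mm thick, hinged at its foot. 0 rad = upright, 1.55 = lying flat on the deck, folded along the row away from the yellow end (it folds only that way; starts at 0 to 0.25). Light friction (0.008 N m) keeps it wherever it is left.
- flag2 (a joint): Flag 2 of the row (counted from the yellow stripe): a red plate 30 mm tall, 16 mm wide across the row, 3 mm thick, hinged at its foot. 0 rad = upright, 1.55 = lying flat on the deck, folded along the row away from the yellow end (it folds only that way; starts at 0 to 0.25). Light friction (0.008 N m) keeps it wherever it is left.
- flag3 (a joint): Flag 3 of the row (counted from the yellow stripe): a red plate 30 mm tall, 16 mm wide across the row, 3 mm thick, hinged at its foot. 0 rad = upright, 1.55 = lying flat on the deck, folded along the row away from the yellow end (it folds only that way; starts at 0 to 0.25). Light friction (0.008 N m) keeps it wherever it is left.
- flag4 (a joint): Flag 4 of the row (the last, at the plain end): a red plate 30 mm tall, 16 mm wide across the row, 3 mm thick, hinged at its foot. 0 rad = upright, 1.55 = lying flat on the deck, folded along the row away from the yellow end (it folds only that way; starts at 0 to 0.25). Light friction (0.008 N m) keeps it wherever it is left.
- flag0_hinge (a point): Hinge of flag 0 (fixed to the rack): the middle of the flag's foot, 3 mm above the deck, 27 mm above the bench; in the rack frame at x -27.9, y -90.3 mm, arc angle -0.6 rad. Next flag's hinge 40 mm farther along the row.
- flag1_hinge (a point): Hinge of flag 1 (fixed to the rack): the middle of the flag's foot, 3 mm above the deck, 27 mm above the bench; in the rack frame at x -9.7, y -54.9 mm, arc angle -0.35 rad. Next flag's hinge 40 mm farther along the row.
- flag2_hinge (a point): Hinge of flag 2 (fixed to the rack): the middle of the flag's foot, 3 mm above the deck, 27 mm above the bench; in the rack frame at x -0.8, y -16.0 mm, arc angle -0.1 rad. Next flag's hinge 40 mm farther along the row.
- flag3_hinge (a point): Hinge of flag 3 (fixed to the rack): the middle of the flag's foot, 3 mm above the deck, 27 mm above the bench; in the rack frame at x -1.8, y 23.9 mm, arc angle 0.15 rad. Next flag's hinge 40 mm farther along the row.
- flag4_hinge (a point): Hinge of flag 4 (fixed to the rack): the middle of the flag's foot, 3 mm above the deck, 27 mm above the bench; in the rack frame at x -12.6, y 62.3 mm, arc angle 0.4 rad. Next flag's hinge 40 mm farther along the row.
- vial_a: Small loose amber vial with a blue cap, 23 mm across, 46 mm high, standing in one of the rack's collars, its top 70 mm above the bench. Origin: centre of its underside. Leave it alone.
- vial_b: Small loose amber vial with a green cap, 23 mm across, 46 mm high, standing in one of the rack's collars, its top 70 mm above the bench. Origin: centre of its underside. Leave it alone.
- vial_c: Small loose amber vial with a silver cap, 23 mm across, 46 mm high, standing in one of the rack's collars, its top 70 mm above the bench. Origin: centre of its underside. Leave it alone.
- amber_bottle: Amber reagent bottle, 72 mm across, 150 mm high, loose on the bench; origin: centre of its underside. Leave it alone.
- beaker: Glass beaker, 72 mm across, 90 mm high, loose on the bench; origin: centre of its underside. Leave it alone.
- spatula: Steel spatula, 180 mm long, lying on the bench; handle grey, blade flat; origin: on its long axis, at bench height. Leave it alone.
- tip_box: Pipette tip box, white with a blue lid, 87 x 122 x 60 mm high, loose on the bench; origin: centre of its underside. Leave it alone.

How it is judged:
By the outcome, as a careful person would: the job done as asked, in the order asked, and still so for the second after the job is handed in, with the robot touching nothing.
It also fails if it takes over 38 s, if anything falls off the work surface, if the arm or the gripper's body presses on something with over 40 N, if the wrist force passes 120 N, or if a joint passes its speed limit or range.

## Robot

A 6-joint arm with a two-finger parallel gripper is mounted at the origin on the work surface. World frame = base frame: x ahead of the robot, y to its left, z up, the work surface at z = 0. Lengths are in m, angles in degrees, forces in N, time in s.
With the tool pointing down it reaches from about 0.3 to 0.75 m from the base axis. Payload 8.5 kg.
Tool frame: the origin (TCP) lies midway between the tips of the shut fingers; the grasp point (between the pads) lies 19 mm behind it; z points along the fingers, y is the line along which they close (so a half turn about z gives the same grasp; the last joint's range is limited). The gripper opens to 85 mm and grips with 20 to 120 N. Pads are 22 mm wide; open, the fingers measure 114 mm over their backs; the gripper's body (76 mm by 85 mm) begins 54 mm behind the grasp point. The pads swing forward as they close: fully open they stand 13 mm farther back than shut.
Start: joints at [51.091, 21.807, 74.336, -0, 83.858, -12.336], TCP at [0.246, 0.492, 0.231] pointing down, gripper open.
Joint ranges: [-178.18, 178.18], [-50.72, 133.34], [12.68, 142.11], [-81.47, 261.47], [9.98, 163.14], [-165.26, 165.26]. Speed limits (degrees/s): [136.94, 136.94, 180, 180, 180, 180].

## Interface

Orientations are given as a 3x3 rotation matrix whose columns are the frame's x, y, z axes.
In Python, from rig import observe, optics, order, spotter gives the robot as it stands.
- The arm moves only by the tool move_arm, never from a script. Its argument "series" is text: rows parted by semicolons, each of 5 numbers parted by spaces: the shift along the tool's x, y, z in cm, then the turn about the tool's z in degrees, then the opening, from -1 (shut) to 1 (fully open). A call has 1 to 8 rows; each row is the pose to reach, as a shift and turn from the pose commanded when the call began, along the tool's axes at that moment; what a row does not reach only later rows make up. A row lasts 1/8 s, in which the tool goes at most 62.5 mm and 10.7 degrees, less where a joint would pass 70% of its speed; a pose out of reach is approached as far as the arm can. A call with a gripper value outside its range is refused whole. The fingers move at their own pace and stop on an object; "force" is the grip in N (left out, the last holds). Time passes only in rows, so rows that repeat a pose let the fingers close. It gives the time, the measured TCP pose, the force, the opening and the grip force at its end, in the units of the state.
- observe(): the state, without advancing time (a new reading comes with each control period).
- optics.get_image(name): name is "scene" or "top" or "wrist"; returns a dict with "pixels" (480x640x3 uint8, blue, green, red), "camera_matrix" (3x3 intrinsics, pixels), "dist" ([k1, k2, p1, p2, k3] as OpenCV has them; the pictures are not rectified), "rvec" (rotation vector, rad) and "tvec" (3), from world to camera coordinates, as OpenCV has them. Camera axes: x right, y down, z forward; pixel columns grow to the right and rows downward; lengths in m; the calibration is good to about 2 mm. A picture is of the moment at which its call begins. There is no depth.
- order.close_job(): hands the job in; it is judged then, once.
Trained networks look in the newest picture that a camera, given by its name, has taken for a name from the list of things; names that differ only in an ending like _2 or _b are one class to them, and where a whole thing is asked for, a point or a joint stands for the part that bears it (a point fixed in the world has none). Each returns a list of dicts, best first, with "score" (0 to 1); they miss things now and then, are a little off and sometimes report something else, mostly with a low value. They report only what shows in the picture. A call takes as long as a camera call.
- spotter.find_in(thing, camera): "point" ([x, y, z] in m, in world coordinates, good to about 4 mm: the middle of the surface that is visible of it).
- spotter.cut_out(thing, camera): "pixels" (480x640 bool, what is visible of it).
- spotter.mark_of(thing, camera): "point" ([x, y, z] in m, in world coordinates, good to about 4 mm: a listed point, or the origin of a listed thing).
The state is a dict: "time_s": time; "q": joint angles; "qvel": joint speeds; "joint_efforts": joint torques, N m; "position": TCP position; "tool_rot": TCP orientation; "ft_force": force on the tool from outside, world axes, zero at the start; "wrist_torque": the same for the moment, N m; "grip_width": finger opening in m; "gripper_force": force on a finger pad.
Only numpy, scipy, OpenCV 4.12 (cv2) and the standard library are available. Lean on these libraries where they do the work, as an engineer would, in place of code of your own. Each camera call takes 0.05 s, during which the arm holds its last target. There are 200 camera calls.

## Working session

There is one attempt and no reset: what is moved stays moved. The work goes in short steps, Python scripts to look and compute and a tool call to move; the robot and the scene stay as the last step left them, time stands still between calls to the robot, and variables do not carry over. Pictures are saved under pics/ and viewed, at most 10 in all, crops included, and the job is handed in when it is done.

Besides the shell and the picture viewer there is one more tool, called after "Emit:" in YAML: its name, and indented under it one key for each argument. move_arm: Moves the arm, as the interface text tells. Its arguments: {"type":"object","properties":{"series":{"type":"string"},"force":{"type":"number"}},"required":["series"]}

```bash
mkdir -p pics
cat > h.py <<'E'
import numpy as np, cv2
from rig import observe, optics, order, spotter
E
python3 - <<'E'
from h import *
s=observe(); print(s['time_s'],s['position'],np.round(s['tool_rot'],3).tolist(),s['grip_width'])
for c in ['top','scene']:
    im=optics.get_image(c); cv2.imwrite(f'pics/{c}0.png',im['pixels'])
    for t in ['rack','arc_centre','stripe','flag0_hinge','flag1_hinge','flag2_hinge','flag3_hinge','flag4_hinge','vial_a','amber_bottle','beaker','tip_box','spatula']:
        r=spotter.mark_of(t,c); print(c,t,[(np.round(d['point'],4).tolist(),round(d['score'],2)) for d in r[:3]])
print(observe()['time_s'])
E
```

```text
0.0 [0.24585903 0.49166073 0.23069798] [[-0.894, 0.447, -0.001], [0.447, 0.894, -0.001], [0.0, -0.001, -1.0]] 0.085755855881389
top rack [([0.5582, -0.1178, 0.0001], 0.83)]
top arc_centre []
top stripe [([0.5803, -0.2499, 0.0252], 0.8), ([0.3035, 0.3885, 0.0024], 0.72)]
top flag0_hinge [([0.5667, -0.2125, 0.0271], 0.71)]
top flag1_hinge [([0.5721, -0.1731, 0.028], 0.82)]
top flag2_hinge [([0.5664, -0.1297, 0.025], 0.87)]
top flag3_hinge [([0.5502, -0.0936, 0.0273], 0.82)]
top flag4_hinge [([0.5283, -0.0631, 0.0215], 0.61)]
top vial_a [([0.6143, -0.1862, 0.0266], 0.57), ([0.548, -0.0255, 0.0211], 0.4), ([0.5998, -0.0966, 0.0264], 0.39)]
top amber_bottle [([0.5371, 0.4051, 0.0011], 0.59)]
top beaker [([0.5977, -0.4203, -0.0035], 0.7), ([0.6015, -0.1008, 0.0252], 0.23)]
top tip_box [([0.3673, -0.4988, -0.0005], 0.97)]
top spatula [([0.3069, 0.3918, 0.0006], 0.81)]
scene rack [([0.5606, -0.1127, -0.0012], 0.71)]
scene arc_centre []
scene stripe [([0.5784, -0.2451, 0.026], 0.58)]
scene flag0_hinge [([0.5633, -0.2093, 0.0271], 0.72), ([0.3677, -0.4953, -0.0003], 0.41)]
scene flag1_hinge []
scene flag2_hinge []
scene flag3_hinge [([0.5513, -0.0905, 0.0263], 0.7)]
scene flag4_hinge [([0.5296, -0.0617, 0.024], 0.6)]
scene vial_a [([0.6175, -0.1895, 0.0234], 0.71), ([0.6023, -0.0956, 0.0265], 0.6), ([0.5496, -0.0282, 0.0278], 0.53)]
scene amber_bottle [([0.5385, 0.3989, -0.0011], 0.56)]
scene beaker [([0.5968, -0.4169, 0.001], 0.94), ([0.3066, 0.3829, -0.0048], 0.66), ([0.6196, -0.1908, 0.0239], 0.38)]
scene tip_box [([0.3661, -0.4991, 0.0054], 0.71), ([0.5478, -0.0258, 0.0241], 0.46), ([0.5428, 0.4014, -0.0026], 0.26)]
scene spatula [([0.3082, 0.3829, -0.0026], 0.69), ([0.6178, -0.1885, 0.0234], 0.27)]
1.4
```

```bash
cat > fit.py <<'E'
from h import *
from scipy.optimize import least_squares
P={'rack':[0,0],'stripe':[181*np.cos(.785)-160,-181*np.sin(.785)]}
for i,a in enumerate([-.6,-.35,-.1,.15,.4]): P[f'flag{i}_hinge']=[160*np.cos(a)-160,160*np.sin(a)]
def fit(obs):
    A=np.array([P[n] for n,_ in obs])/1e3; B=np.array([p[:2] for _,p in obs])
    def res(v):
        c,s=np.cos(v[2]),np.sin(v[2]); return (A@np.array([[c,s],[-s,c]])+v[:2]-B).ravel()
    r=least_squares(res,[.56,-.115,0.4],loss='soft_l1',f_scale=.004); return r.x,res(r.x).reshape(-1,2)
E
python3 - <<'E'
from fit import *
T=[('rack',[0.5582,-0.1178]),('stripe',[0.5803,-0.2499]),('flag0_hinge',[0.5667,-0.2125]),('flag1_hinge',[0.5721,-0.1731]),('flag2_hinge',[0.5664,-0.1297]),('flag3_hinge',[0.5502,-0.0936]),('flag4_hinge',[0.5283,-0.0631])]
S=[('rack',[0.5606,-0.1127]),('stripe',[0.5784,-0.2451]),('flag0_hinge',[0.5633,-0.2093]),('flag3_hinge',[0.5513,-0.0905]),('flag4_hinge',[0.5296,-0.0617])]
for o in (T,S,T+S):
    x,r=fit(o); print(np.round(x,4), np.round(r*1e3,1).tolist())
x,_=fit(T+S)
for c in ['top','scene']:
    im=optics.get_image(c); img=im['pixels'].copy()
    d=x[:2]-.16*np.array([np.cos(x[2]),np.sin(x[2])])
    for rad,z in ((.16,.027),(.139,.024),(.223,.024)):
        a=np.linspace(-.84,.84,80)+x[2]
        W=np.c_[d[0]+rad*np.cos(a),d[1]+rad*np.sin(a),0*a+z]
        p=cv2.projectPoints(W,np.array(im['rvec']),np.array(im['tvec']),np.array(im['camera_matrix']),np.array(im['dist']))[0][:,0]
        for q in p: 
            if 0<=q[0]<640 and 0<=q[1]<480: img[int(q[1]),int(q[0])]=(0,255,0)
    a=np.array([-.6,-.35,-.1,.15,.4])+x[2]
    W=np.c_[d[0]+.16*np.cos(a),d[1]+.16*np.sin(a),0*a+.027]
    p=cv2.projectPoints(W,np.array(im['rvec']),np.array(im['tvec']),np.array(im['camera_matrix']),np.array(im['dist']))[0][:,0]
    m=p.mean(0).astype(int); print(c,m)
    x0,y0=max(m[0]-110,0),max(m[1]-90,0)
    cr=img[y0:y0+180,x0:x0+220]
    cv2.imwrite(f'pics/{c}_crop.png',cv2.resize(cr,None,fx=3.3,fy=3.3,interpolation=cv2.INTER_NEAREST))
E
```

```text
[ 0.561  -0.1172  0.3735] [[2.8, 0.6], [-2.3, 2.0], [1.3, 1.0], [-0.1, 1.3], [-0.3, -2.6], [0.4, -2.0], [-1.8, -0.7]]
[ 0.5615 -0.1139  0.3542] [[0.9, -1.2], [-2.5, 0.1], [3.3, 0.9], [0.2, -1.6], [-1.6, 1.8]]
[ 0.5613 -0.1158  0.3642] [[3.1, 2.0], [-3.3, 3.2], [0.7, 2.3], [-0.3, 2.6], [-0.2, -1.3], [0.9, -0.5], [-1.0, 1.0], [0.7, -3.1], [-1.4, -1.6], [4.1, -0.9], [-0.2, -3.6], [-2.3, -0.4]]
top [371 219]
scene [258 248]
```

View pics/top_crop.png

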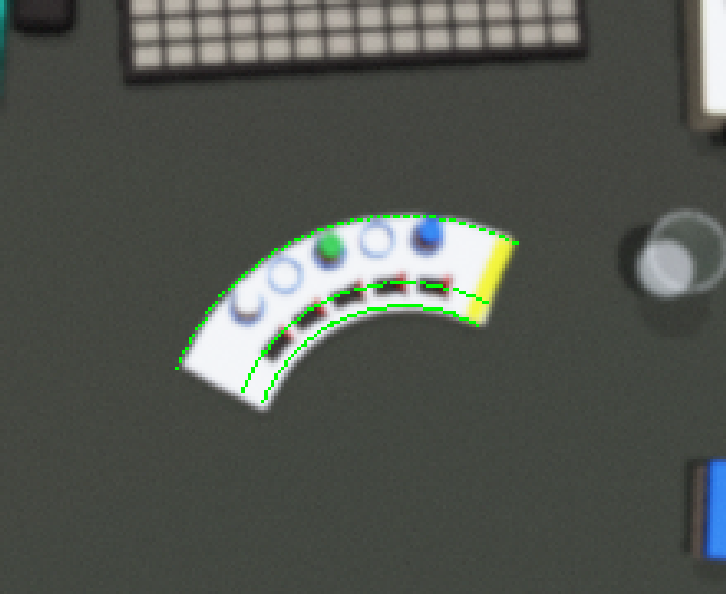

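View pics/scene_crop.png

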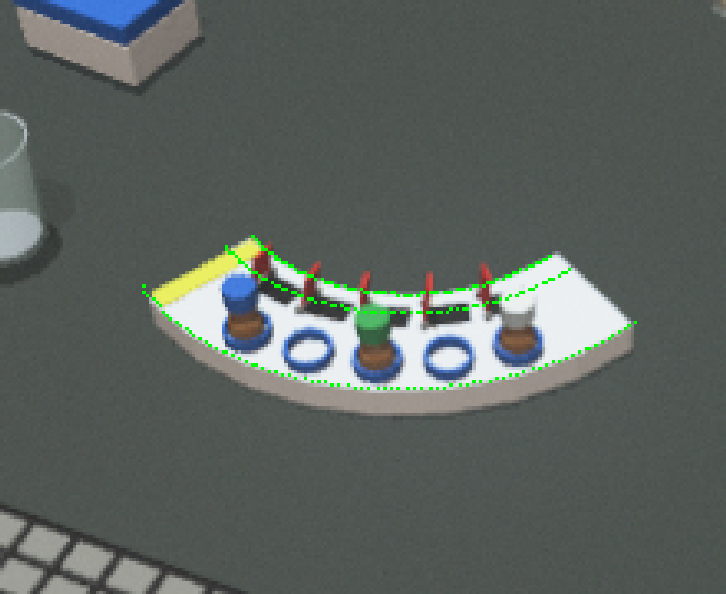

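The top and scene crops both show the rack with flags 0–4 upright and the stripe end at right (top crop ~490,275). The fitted arcs agree to within a few mm. The next step is to move over the rack with the fingers shut for a close look.

Emit:
move_arm:
  series: "-3.5 -2.8 0 10.6 -1; -7 -5.6 0 21.2 -1; -10.5 -8.4 0 31.8 -1; -14 -11.2 0 42.4 -1; -17.5 -14 0 53 -1; -21 -17 0 63.6 -1; -24.5 -20 0 74.2 -1; -28 -22.6 0 84.8 -1"

```text
time_s: 2.5
position: [0.3957, 0.1631, 0.2316]
tool_rot: [[0.37, 0.929, 0.001], [0.929, -0.37, 0.0], [0.0, 0.0, -1.0]]
ft_force: [1.1, 0.6, 0.2]
grip_width: 0.0
gripper_force: 0.0
```

```bash
cat >> h.py <<'E'
def goto(p,yaw=None):
    s=observe(); R=np.array(s['tool_rot']); print('t',round(s['time_s'],2),'pos',np.round(s['position'],4),'yaw',round(np.degrees(np.arctan2(R[1,0],R[0,0])),1),'q6',round(s['q'][5],1),'F',np.round(s['ft_force'],2),'w',round(s['grip_width'],4))
    print('shift cm',np.round(R.T@(np.array(p)-s['position'])*100,2))
E
python3 -c "
from h import *
goto([.53,-.16,.23])"
```

```text
t 2.5 pos [0.3957 0.1631 0.2316] yaw 68.3 q6 28.2 F [1.09 0.64 0.2 ] w 0.0
shift cm [-25.04  24.43   0.16]
```

Emit:
move_arm:
  series: "-3.2 3 0 10.5 -1; -6.4 6.1 0 21 -1; -9.6 9.2 0 31.5 -1; -12.8 12.3 0 42 -1; -16 15.4 0 52.5 -1; -19.2 18.5 0 63 -1; -22.2 21.5 0 73.5 -1; -25 24.4 0 84 -1"

```text
time_s: 3.5
position: [0.5319, -0.1587, 0.2313]
tool_rot: [[0.962, -0.271, 0.0], [-0.271, -0.962, -0.0], [0.0, -0.0, -1.0]]
ft_force: [0.5, 0.5, 0.0]
grip_width: 0.0003
gripper_force: 0.0
```

```bash
cat >> fit.py <<'E'
def look(cam,name,x=None):
    obs=[]
    im=optics.get_image(cam); cv2.imwrite(f'pics/{name}.png',im['pixels'])
    for t in P:
        r=spotter.mark_of(t,cam)
        if r and r[0]['score']>.5 and np.linalg.norm(np.array(r[0]['point'][:2])-[.56,-.14])<.15: obs.append((t,r[0]['point']))
    return im,obs
E
python3 - <<'E'
from fit import *
goto([.58,-.24,.1])
im,o=look('wrist','wr1')
for n,p in o: print(n,np.round(p,4))
x,r=fit(o); print(np.round(x,4),np.round(r*1e3,1).tolist())
E
```

```text
t 3.5 pos [ 0.5319 -0.1587  0.2313] yaw -15.7 q6 76.9 F [0.52 0.54 0.01] w 0.0003
shift cm [ 6.83  6.52 13.13]
rack [ 0.5618 -0.116   0.0017]
stripe [ 0.583  -0.245   0.0238]
flag0_hinge [ 0.5641 -0.2123  0.0273]
flag1_hinge [ 0.571  -0.1718  0.0261]
flag2_hinge [ 0.5659 -0.1311  0.0281]
flag3_hinge [ 0.5514 -0.09    0.0271]
flag4_hinge [ 0.5216 -0.0631  0.0294]
[ 0.56   -0.1158  0.3957] [[-1.8, 0.2], [-3.2, -1.1], [5.0, 2.4], [1.2, 1.7], [-0.5, 0.3], [-2.3, -4.4], [2.7, -0.0]]
```

View pics/wr1.png

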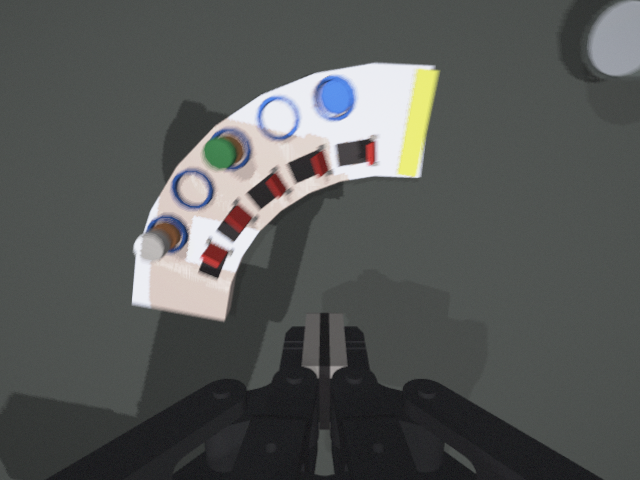

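The wrist view shows the whole rack clearly. The stripe runs from (428,69) to (410,177), and flags 0–4 sit at about (371,150), (320,163), (277,185), (238,217) and (214,255). The plain end's corners are at (133,304) and (225,321). I'll refine the pose from the stripe and deck outline.

```bash
cat > ref.py <<'E'
from fit import *
def ray(im,uv,z):
    K,D=np.array(im['camera_matrix']),np.array(im['dist']); R=cv2.Rodrigues(np.array(im['rvec']))[0]; t=np.array(im['tvec']).ravel()
    n=cv2.undistortPoints(np.array(uv,float).reshape(-1,1,2),K,D)[:,0]; d=np.c_[n,np.ones(len(n))]@R; C=-R.T@t
    return C+d*((z-C[2])/d[:,2])[:,None]
def proj(im,W): return cv2.projectPoints(np.array(W,float),np.array(im['rvec']),np.array(im['tvec']),np.array(im['camera_matrix']),np.array(im['dist']))[0][:,0]
def rw(x,r,a,z):
    a=np.asarray(a)+x[2]; c=x[:2]-.16*np.array([np.cos(x[2]),np.sin(x[2])])
    return np.stack([c[0]+r*np.cos(a),c[1]+r*np.sin(a),0*a+z],-1)
def stripe_corners(im):
    h=cv2.cvtColor(im['pixels'],cv2.COLOR_BGR2HSV); m=cv2.inRange(h,(22,120,80),(38,255,255))
    n,l,s,_=cv2.connectedComponentsWithStats(m); k=1+s[1:,4].argmax()
    return cv2.boxPoints(cv2.minAreaRect(np.argwhere(l==k)[:,::-1].astype(np.float32)))
E
python3 - <<'E'
from ref import *
im=optics.get_image('wrist'); c=stripe_corners(im); W=ray(im,c,.024)
mid=W.mean(0); e=[W[1]-W[0],W[2]-W[1]]; L=[np.linalg.norm(v)*1e3 for v in e]
ax=e[int(np.argmax(L))][:2]; ax=ax/np.linalg.norm(ax); ax*=np.sign(ax[0])
yaw=np.arctan2(ax[1],ax[0])+.785
print(c.tolist(),'size',np.round(L,1),'mid',np.round(mid,4),'yaw',yaw)
x=np.array([0,0,yaw]); x[:2]=mid[:2]-rw(x,.181,-.785,0)[:2]; print('stripe pose',np.round(x,4))
Q=ray(im,[[133,304],[225,321]],.024); print('plain corners',np.round(Q,4).tolist(), 'pred',np.round([rw(x,.223,.84,.024),rw(x,.139,.84,.024)],4).tolist())
img=im['pixels'].copy()
y=np.array([.5609,-.1158,.375])
for xx,col in ((x,(0,255,0)),(y,(255,0,255))):
    for r in (.139,.16,.223):
        for p in proj(im,rw(xx,r,np.linspace(-.84,.84,150),.027 if r==.16 else .024)): cv2.circle(img,tuple(int(v) for v in p),0,col,1)
    for p in proj(im,rw(xx,.16,[-.6,-.35,-.1,.15,.4],.027)): cv2.circle(img,tuple(int(round(v)) for v in p),2,col,-1)
cv2.imwrite('pics/ov1.png',cv2.resize(img[40:340,110:460],None,fx=2,fy=2))
E
```

```text
[[397.3461608886719, 172.26922607421875], [418.5000305175781, 66.50000762939453], [438.3077087402344, 70.4615478515625], [417.1538391113281, 176.23077392578125]] size [79.9 15.4] mid [ 0.5789 -0.2463  0.024 ] yaw 0.37535374697295354
stripe pose [ 0.5617 -0.1156  0.3754]
plain corners [[0.4929, 0.0322, 0.024], [0.4547, -0.0416, 0.024]] pred [[0.4905, 0.0348, 0.024], [0.4612, -0.0439, 0.024]]
```

View pics/ov1.png

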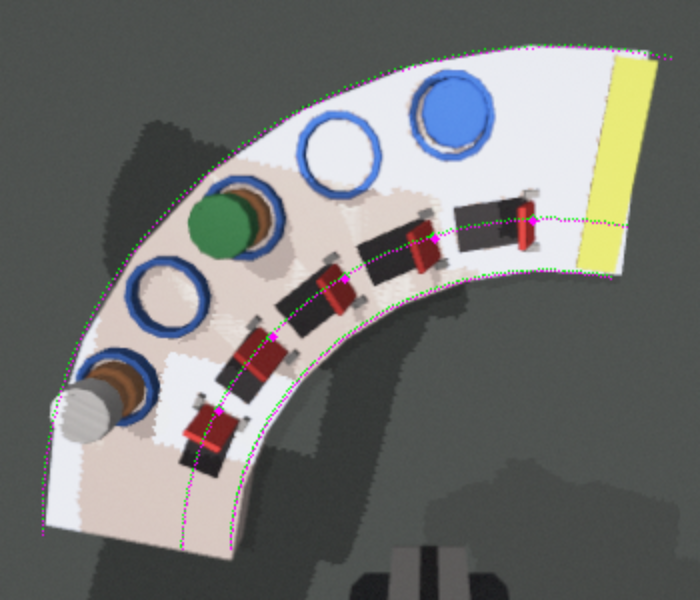

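Stripe fit and network average agree within 1 mm, and the hinge overlay lands on the hinge brackets. Next I compute the moves in tool axes.

```bash
cat > plan.py <<'E'
from ref import *
import sys
X=np.array([.5605,-.1157,.3754])
def plan(angs,z,r=.1595):
    s=observe(); R=np.array(s['tool_rot']); p0=np.array(s['position']); y0=np.arctan2(R[1,0],R[0,0])
    goto(p0)
    for a in angs:
        t=rw(X,r,a,z); d=R.T@(t-p0)*100
        print(round(float(a),3),np.round(d,2),round(float(np.degrees(y0-(a+X[2]))),1))
E
python3 -c "
from plan import *
plan([-.785],.09); plan([-.785],.0295)"
```

```text
t 3.95 pos [ 0.5313 -0.1564  0.2316] yaw -15.3 q6 76.6 F [-0.18  0.4  -0.17] w 0.0001
shift cm [0. 0. 0.]
-0.785 [ 4.71  7.16 14.17] 8.2
t 3.95 pos [ 0.5313 -0.1564  0.2316] yaw -15.3 q6 76.6 F [-0.18  0.4  -0.17] w 0.0001
shift cm [0. 0. 0.]
-0.785 [ 4.71  7.16 20.22] 8.2
```

Emit:
move_arm:
  series: "1.6 2.4 2 3 -1; 3.2 4.8 5 6 -1; 4.7 7.2 8 8.2 -1; 4.7 7.2 11 8.2 -1; 4.7 7.2 14.2 8.2 -1; 4.7 7.2 14.2 8.2 -1; 4.7 7.2 14.2 8.2 -1"

```text
time_s: 4.82
position: [0.5583, -0.2391, 0.0908]
tool_rot: [[0.917, -0.399, 0.002], [-0.399, -0.917, -0.001], [0.002, 0.0, -1.0]]
ft_force: [0.2, -0.8, 0.6]
grip_width: 0.0002
gripper_force: 0.0
```

```bash
python3 -c "
from plan import *
im=optics.get_image('wrist'); cv2.imwrite('pics/wr2.png',im['pixels'])
plan([-.785],.0295)"
```

```text
t 4.88 pos [ 0.5584 -0.2393  0.0911] yaw -23.5 q6 79.2 F [-0.09 -0.59 -0.14] w 0.0003
shift cm [0. 0. 0.]
-0.785 [-0.12 -0.11  6.16] -0.1
```

View pics/wr2.png

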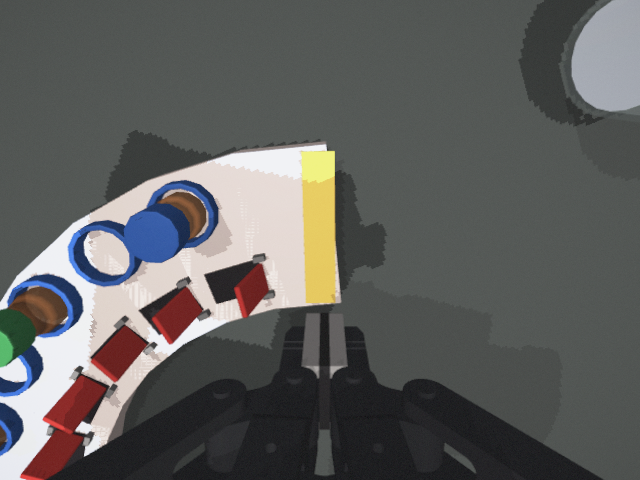

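View 2 shows the fingers lined up on the stripe (x≈322 against the stripe's 303–335), with all flags standing and clear. I'll check the rack pose and heights from this second view while descending.

Emit:
move_arm:
  series: "-0.1 -0.1 1.5 0 -1; -0.1 -0.1 3 0 -1; -0.1 -0.1 4.5 0 -1; -0.1 -0.1 5.4 0 -1; -0.1 -0.1 5.8 0 -1; -0.1 -0.1 6.1 0 -1; -0.1 -0.1 6.1 0 -1"

```text
time_s: 5.75
position: [0.5573, -0.2378, 0.0284]
tool_rot: [[0.917, -0.4, 0.0], [-0.4, -0.917, -0.0], [0.0, 0.0, -1.0]]
ft_force: [-0.4, -0.6, 0.6]
grip_width: 0.0001
gripper_force: 0.0
```

Run:
```python
from plan import *
im={**optics.get_image('wrist')}
img=cv2.imread('pics/wr2.png')
# two-view stripe check: views wr1 and wr2 were calibrated at their own poses; here use present view
c=stripe_corners(im); print(np.round(c,0).tolist())
plan(np.linspace(-.785,.0,9)[1:]*1.0,.0295)
```

```text
[[295.0, 193.0], [340.0, 192.0], [343.0, 325.0], [299.0, 326.0]]
t 5.8 pos [ 0.5573 -0.2379  0.0286] yaw -23.6 q6 79.3 F [-0.13 -0.56 -0.23] w -0.0
shift cm [0. 0. 0.]
-0.687 [-0.02 -1.59 -0.09] -5.7
-0.589 [-0.25 -3.13 -0.09] -11.3
-0.491 [-0.64 -4.65 -0.09] -17.0
-0.393 [-1.17 -6.12 -0.09] -22.6
-0.294 [-1.84 -7.54 -0.09] -28.2
-0.196 [-2.64 -8.88 -0.09] -33.8
-0.098 [ -3.58 -10.13  -0.09] -39.5
0.0 [ -4.63 -11.29  -0.09] -45.1
```

Emit:
move_arm:
  series: "0 -0.6 -0.08 -2.3 -1; 0 -1.3 -0.08 -4.6 -1; -0.1 -1.9 -0.08 -6.9 -1; -0.2 -2.5 -0.08 -9.2 -1; -0.3 -3.2 -0.08 -11.5 -1; -0.5 -3.8 -0.08 -13.8 -1; -0.6 -4.4 -0.08 -16 -1; -0.8 -5 -0.08 -18.3 -1"

```text
time_s: 6.8
position: [0.5699, -0.1883, 0.0291]
tool_rot: [[0.996, -0.089, 0.0], [-0.089, -0.996, -0.0], [0.0, 0.0, -1.0]]
ft_force: [-0.1, 0.1, 1.0]
grip_width: 0.0004
gripper_force: 0.5
```

Run:
```python
from plan import *
plan(-.465+.04*np.arange(9),.0293)
```

```text
t 6.8 pos [ 0.5699 -0.1883  0.0291] yaw -5.1 q6 65.5 F [-0.12  0.12  0.97] w 0.0004
shift cm [0. 0. 0.]
-0.465 [ 0.06  0.03 -0.02] 0.0
-0.425 [ 0.05 -0.61 -0.02] -2.3
-0.385 [ 0.01 -1.25 -0.02] -4.6
-0.345 [-0.06 -1.88 -0.02] -6.9
-0.305 [-0.14 -2.51 -0.02] -9.2
-0.265 [-0.26 -3.14 -0.02] -11.4
-0.225 [-0.4  -3.76 -0.02] -13.7
-0.185 [-0.56 -4.38 -0.02] -16.0
-0.145 [-0.75 -4.99 -0.02] -18.3
```

Emit:
move_arm:
  series: "0 -0.6 0 -2.3 -1; 0 -1.3 0 -4.6 -1; -0.1 -1.9 0 -6.9 -1; -0.1 -2.5 0 -9.2 -1; -0.3 -3.1 0 -11.4 -1; -0.4 -3.8 0 -13.7 -1; -0.6 -4.4 0 -16 -1; -0.8 -5 0 -18.3 -1"

```text
time_s: 7.8
position: [0.5665, -0.138, 0.0292]
tool_rot: [[0.974, 0.228, 0.0], [0.228, -0.974, -0.0], [0.0, 0.0, -1.0]]
ft_force: [0.8, -1.3, 0.6]
grip_width: 0.0
gripper_force: 0.8
```

Run:
```python
from plan import *
plan(-.145+.04*np.arange(9),.0293)
im=optics.get_image('wrist'); cv2.imwrite('pics/wr3.png',im['pixels'])
c=stripe_corners(im); W=ray(im,c,.024); print('stripe mid',W.mean(0))
```

```text
t 7.8 pos [ 0.5665 -0.138   0.0292] yaw 13.2 q6 51.5 F [ 0.77 -1.27  0.65] w 0.0
shift cm [0. 0. 0.]
-0.145 [ 0.05  0.   -0.01] -0.0
-0.105 [ 0.03 -0.63 -0.01] -2.3
-0.065 [-0.01 -1.27 -0.01] -4.6
-0.025 [-0.07 -1.9  -0.01] -6.9
0.015 [-0.16 -2.54 -0.01] -9.2
0.055 [-0.27 -3.16 -0.01] -11.5
0.095 [-0.41 -3.79 -0.01] -13.8
0.135 [-0.58 -4.4  -0.02] -16.1
0.175 [-0.77 -5.01 -0.02] -18.4
stripe mid [ 0.57157754 -0.24313137  0.024     ]
```

View pics/wr3.png

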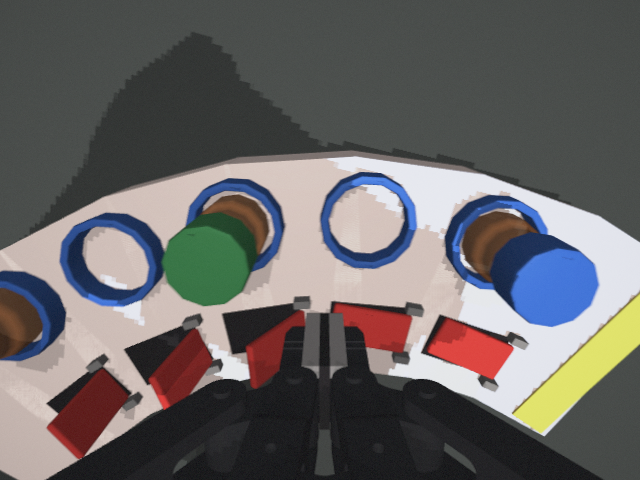

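View 3 shows flags 0 and 1 folded over their slots at about (468,348) and (372,328). The fingertip has reached flag 2, and the vials and rack are undisturbed.

Emit:
move_arm:
  series: "0 -0.6 0 -2.3 -1; 0 -1.3 0 -4.6 -1; -0.1 -1.9 0 -6.9 -1; -0.2 -2.5 0 -9.2 -1; -0.3 -3.2 0 -11.5 -1; -0.4 -3.8 0 -13.8 -1; -0.6 -4.4 0 -16.1 -1; -0.8 -5 0 -18.4 -1"

```text
time_s: 8.85
position: [0.5471, -0.0909, 0.0291]
tool_rot: [[0.852, 0.523, -0.0], [0.523, -0.852, 0.0], [-0.0, -0.0, -1.0]]
ft_force: [0.4, -1.1, -0.1]
grip_width: 0.0
gripper_force: 0.3
```

Run:
```python
from plan import *
plan(.175+.04*np.arange(9),.0293)
```

```text
t 8.85 pos [ 0.5471 -0.0909  0.0291] yaw 31.6 q6 36.8 F [ 0.43 -1.12 -0.14] w 0.0
shift cm [0. 0. 0.]
0.175 [ 0.04  0.03 -0.02] 0.0
0.215 [ 0.03 -0.61 -0.02] -2.3
0.255 [-0.01 -1.25 -0.02] -4.6
0.295 [-0.07 -1.88 -0.01] -6.8
0.335 [-0.16 -2.51 -0.01] -9.1
0.375 [-0.28 -3.14 -0.01] -11.4
0.415 [-0.41 -3.76 -0.01] -13.7
0.455 [-0.58 -4.38 -0.01] -16.0
0.495 [-0.77 -4.99 -0.01] -18.3
```

Emit:
move_arm:
  series: "0 -0.6 0 -2.3 -1; 0 -1.3 0 -4.6 -1; -0.1 -1.9 0 -6.9 -1; -0.2 -2.5 0 -9.2 -1; -0.3 -3.1 0 -11.5 -1; -0.4 -3.8 0 -13.8 -1; -0.6 -4.4 0 -16.1 -1; -0.8 -5 0 -18.4 -1"

```text
time_s: 9.85
position: [0.5139, -0.0524, 0.029]
tool_rot: [[0.643, 0.766, -0.001], [0.766, -0.643, 0.0], [-0.0, -0.001, -1.0]]
ft_force: [0.6, -1.2, 1.2]
grip_width: 0.0001
gripper_force: 0.4
```

Run:
```python
from plan import *
plan(.495+.04*np.arange(9),.0293)
```

```text
t 9.85 pos [ 0.5139 -0.0524  0.029 ] yaw 50.0 q6 21.0 F [ 0.61 -1.16  1.25] w 0.0001
shift cm [0. 0. 0.]
0.495 [ 0.04  0.05 -0.03] 0.1
0.535 [ 0.02 -0.59 -0.03] -2.2
0.575 [-0.01 -1.23 -0.03] -4.5
0.615 [-0.08 -1.86 -0.03] -6.8
0.655 [-0.16 -2.49 -0.03] -9.1
0.695 [-0.28 -3.12 -0.03] -11.3
0.735 [-0.41 -3.75 -0.03] -13.6
0.775 [-0.58 -4.36 -0.03] -15.9
0.815 [-0.77 -4.97 -0.03] -18.2
```

Emit:
move_arm:
  series: "0 -0.6 0 -2.2 -1; 0 -1.2 0 -4.5 -1; -0.1 -1.9 0 -6.8 -1; -0.2 -2.5 0 -9.1 -1; -0.3 -3.1 0 -11.3 -1; -0.3 -3.1 -3 -11.3 -1; -0.3 -3.1 -8 -11.3 -1; -0.3 -3.1 -14 -11.3 -1"

```text
time_s: 10.85
position: [0.488, -0.0348, 0.17]
tool_rot: [[0.482, 0.876, -0.002], [0.876, -0.482, 0.001], [-0.0, -0.002, -1.0]]
ft_force: [0.4, -0.8, 0.2]
grip_width: -0.0001
gripper_force: 0.0
```

Run:
```python
from plan import *
goto([.47,-.17,.2])
```

```text
t 10.85 pos [ 0.488  -0.0348  0.17  ] yaw 61.2 q6 10.8 F [ 0.4  -0.82  0.21] w -0.0001
shift cm [-12.71   4.93  -3.  ]
```

Emit:
move_arm:
  series: "-3 1.2 -1 10 -1; -6 2.5 -2 20 -1; -9 3.7 -3 30 -1; -12 5 -3 40 -1; -12 5 -3 40 -1; -12 5 -3 40 -1"

```text
time_s: 11.6
position: [0.4745, -0.1638, 0.1989]
tool_rot: [[0.932, 0.363, -0.001], [0.363, -0.932, 0.001], [-0.0, -0.001, -1.0]]
ft_force: [0.1, -0.5, 0.1]
grip_width: -0.0001
gripper_force: 0.0
```

Run:
```python
from plan import *
goto([.47,-.15,.2])
im=optics.get_image('wrist'); img=im['pixels'].copy()
c=stripe_corners(im); W=ray(im,c,.024); print('stripe mid',W.mean(0),np.round(c).tolist())
for i,a in enumerate([-.6,-.35,-.1,.15,.4]):
    h=rw(X,.16,a,.0285); t=np.array([-np.sin(a+X[2]),np.cos(a+X[2]),0]); n=np.array([np.cos(a+X[2]),np.sin(a+X[2]),0])
    q=proj(im,[h+.03*t-.008*n,h+.03*t+.008*n]); 
    for p in q: cv2.circle(img,tuple(int(round(v)) for v in p),1,(0,255,0),-1)
cv2.imwrite('pics/wr4.png',cv2.resize(img,(800,600)))
```

```text
t 11.6 pos [ 0.4745 -0.1638  0.1989] yaw 21.3 q6 36.2 F [ 0.1  -0.49  0.06] w -0.0001
shift cm [ 0.08 -1.44 -0.11]
stripe mid [ 0.57881927 -0.24625318  0.024     ] [[434.0, 160.0], [523.0, 76.0], [538.0, 92.0], [450.0, 176.0]]
```

View pics/wr4.png

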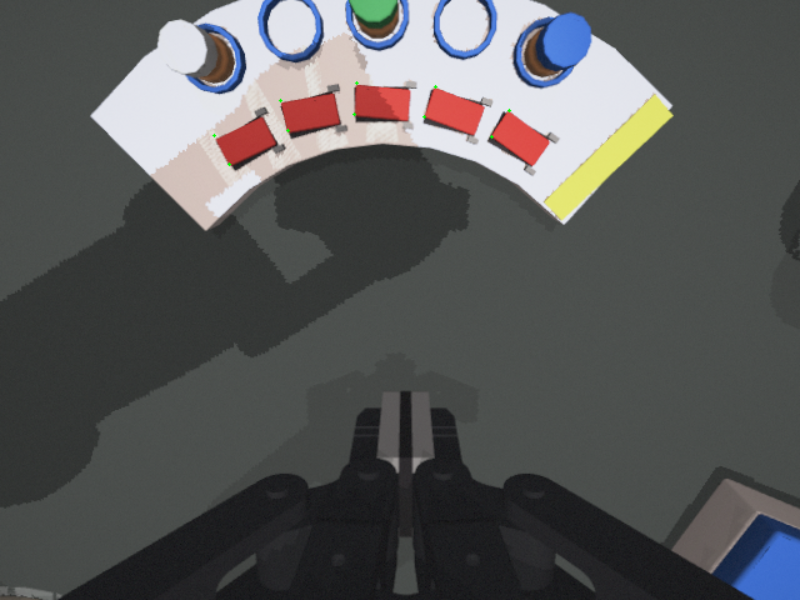

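The last wrist view shows all five flags lying flat over their slots, at about (520,137), (453,110), (382,103), (311,113) and (247,140) in the 800×600 picture. Their free ends sit on the predicted flat corners. The vials are in their collars, and the stripe is at (0.5788, -0.2463), unchanged from before.

```bash
python3 -c "
from h import *
print(order.close_job())"
```

```text
the job is handed in; nothing more can be done
None
```

All five flags were folded flat in order from the yellow-striped end, the rack and vials did not move, and the job was handed in at about 12 s; no verdict was returned.

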